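# Clear the offcuts off the bench extractor and pull its filter cassette

### The job

The bench extractor's filter is due for a change: first put the two offcuts lying on the filter cassette's grille into the steel scrap bin, so that they cannot fall into the fan, then pinch the two spring catches in the cassette's long sides together and lift it straight up out of its well. Finish while still holding it in the air by the pinched catches, level and still, its underside about 5 cm or more above the extractor's top, and leave the other things on the bench where they are.

Things in the scene. Friction and masses are not known exactly. Their poses are not given: they have to be found in the camera images.
- extractor: Low grey sheet-metal box that stands fixed on the bench, 150 (x) x 124 (y) x 66 mm high, origin at the centre of its underside, z up; rocker switch and small knob on its front (-x), louvres in its sides. Its top is 5 mm thick and has a 116 (x) x 54 (y) mm opening in the middle, the well, in which the filter cassette stands.
- cassette: Filter cassette, 112 (x) x 50 (y) x 90 mm high, 0.3 kg; origin at the centre of its underside. Seated: axes as the extractor's, underside 22 mm over the bench, 2 mm play all round; its top, a flat slotted grille, is 112 mm over the bench. Mid-way along each long side (+y, -y) sticks out a black ribbed thumb pad, the catch: 66 mm over both pads, 52 mm when both are pressed in.
- catch_left (a joint): Slide of the catch on the cassette's +y side: 0 = sprung out, its hook 5 mm under the edge of the extractor's top, which blocks lifting; 0.007 m = fully in against its stop. The hook is free from 0.005 m on; the spring needs 4 N to start, 10 N fully in.
- catch_right (a joint): The same for the catch on the cassette's -y side.
- catch_left_pad (a point): Middle of the outer face of the thumb pad on the +y side, 66 mm above the cassette's underside. The pad is 32 mm long (cassette x) and 32 mm high: from 50 to 82 mm above the cassette's underside, 6 to 38 mm above the extractor's top while seated. It moves in by 7 mm.
- catch_right_pad (a point): Middle of the outer face of the thumb pad on the -y side, 66 mm above the cassette's underside. The pad is 32 mm long (cassette x) and 32 mm high: from 50 to 82 mm above the cassette's underside, 6 to 38 mm above the extractor's top while seated. It moves in by 7 mm.
- bar_end: Offcut: sawn-off end of a round brass bar, 24 mm in diameter and 32 mm high, standing upright on the grille near one end of the cassette; origin at the centre of its underside.
- wood_end: Offcut: sawn-off end of a rebated wooden strip, 36 (x) x 24 (y) mm and 30 mm high (17 mm high where rebated, the last 11 mm at its +x end), lying on the grille near the other end of the cassette; origin at the centre of its underside.
- scrap_bin: Loose open stacking bin of bare sheet steel, 0.9 kg, 130 (x) x 110 (y) mm, walls 3 mm; its back and most of its sides are 62 mm high, its front (-x) wall 45 mm; a little flat scrap lies on its floor. Origin at the centre of its underside. It stands beside the extractor, on its left or its right.
- padlock: Bystander: brass padlock standing between extractor and bin, 19 x 42 x 66 mm; origin at the centre of its underside.
- lock_cylinder: Bystander: metal profile lock cylinder, 67 x 28 x 38 mm, between extractor and bin; origin under its middle.
- calliper: Bystander: steel vernier calliper lying flat at the right, 207 x 69 x 6 mm; origin under its middle.
- oil_bottle: Bystander: small white oil bottle with a spout, 40 mm in diameter, 114 mm high, at the right; origin at the centre of its underside.
- tape_roll: Bystander: roll of insulating tape lying flat at the right, 64 mm in diameter, 18 mm high; origin under its centre.
- blank_box: Bystander: small brown card box, 90 x 60 x 32 mm, at the left; origin at the centre of its underside.
- bit_box: Bystander: closed flat plastic case of cutters, 64 x 88 x 31 mm, at the left; origin at the centre of its underside.

How it is judged:
On the way, in this order (a step that is already met when the one before it is completed fails the run):
1. both offcuts lie in the scrap bin while the cassette still sits in its well (x of bar_end in the frame of scrap_bin between -0.064 and 0.064 m and y of bar_end in the frame of scrap_bin between -0.054 and 0.054 m and z of bar_end in the frame of scrap_bin between -0.002 and 0.055 m and linear speed of each of bar_end, wood_end below 0.05 m/s and x of wood_end in the frame of scrap_bin between -0.064 and 0.064 m and y of wood_end in the frame of scrap_bin between -0.054 and 0.054 m and z of wood_end in the frame of scrap_bin between -0.002 and 0.055 m and z of cassette in the frame of extractor below 0.03 m), for 0.2 s.
2. both catches are pressed in together while the cassette still sits in its well (value of joint each of catch_left, catch_right above 0.005 m and z of cassette in the frame of extractor below 0.03 m), for 0.1 s.
At the end, for the whole second after the job is handed in: Offcuts inside the upright bin; fingers hold the cassette (over 3 N), both catches in by over 5 mm, its underside at least 40 mm above the extractor's top, level within 0.2 rad, still (under 20 mm/s), touching neither extractor, bin, oil bottle nor card box (x of bar_end in the frame of scrap_bin between -0.064 and 0.064 m and y of bar_end in the frame of scrap_bin between -0.054 and 0.054 m and z of bar_end in the frame of scrap_bin between -0.002 and 0.055 m and linear speed of each of bar_end, wood_end below 0.05 m/s and x of wood_end in the frame of scrap_bin between -0.064 and 0.064 m and y of wood_end in the frame of scrap_bin between -0.054 and 0.054 m and z of wood_end in the frame of scrap_bin between -0.002 and 0.055 m and value of joint each of catch_left, catch_right above 0.005 m and z of cassette in the frame of extractor above 0.106 m and angle between each of cassette, scrap_bin's own z axis and vertical below 0.2 rad and linear speed of cassette below 0.02 m/s and angular speed of cassette below 0.2 rad/s and contact force between the fingers and cassette above 3 N and contact force between cassette and extractor below 0.1 N and contact force between cassette and scrap_bin below 0.1 N and contact force between cassette and oil_bottle below 0.1 N and contact force between cassette and blank_box below 0.1 N); the arm keeps its last pose, push and grip.
It fails at once if one of the bystanders is shifted by more than 30 mm (distance of any of padlock, lock_cylinder, calliper, oil_bottle, tape_roll, blank_box, bit_box from where it was at the start of the episode above 0.03 m).
It also fails if it takes over 67 s, if anything falls off the work surface, if the arm or the gripper's body presses on something with over 40 N, if the wrist force passes 120 N, or if a joint passes its speed limit or range.

### The arm

A 6-joint arm with a two-finger parallel gripper is mounted at the origin on a cart in front of the work surface, level with it; the furniture and walls round the work are solid. World frame = base frame: x ahead of the robot, y to its left, z up, the work surface at z = 0. Lengths are in m, angles in rad, forces in N, time in s.
With the tool pointing down it reaches from about 0.35 to 0.975 m from the base axis. Payload 4.9 kg.
Tool frame: the origin (TCP) lies at the very end of the fingers, on their centre line; the grasp point (between the pads) lies 19 mm behind it; x points along the fingers, z is the direction in which the jaws open and shut, and the axes are right-handed (so a half turn about x gives the same grasp; the last joint's range is limited). The gripper opens to 85 mm and grips with 20 to 120 N. Pads are 22 mm wide; open, the fingers measure 114 mm over their backs; the gripper's body (76 mm by 85 mm) begins 54 mm behind the grasp point. The pads swing forward as they close: fully open they stand 13 mm farther back than shut.
Start: joints at [-1.463, 0.053, 1.613, -0, 1.476, -0.119], TCP at [0.141, -0.609, 0.2] pointing down, gripper open.
Joint ranges: [-3.01, 3.01], [-1.01, 2.22], [0.06, 2.58], [-1.02, 4.17], [0.09, 2.62], [-3.14, 3.14]. Speed limits (rad/s): [2.57, 2.57, 3.14, 3.14, 3.14, 3.14].

### API

Orientations are given as a rotation vector (axis times angle).
In Python, from station import ctrl, imaging gives the robot as it stands. The module is installed in compiled form; this text tells all that it offers.
- The arm moves only by the shell command python3 -m jog 'ROWS' [FORCE]. ROWS is JSON, a list that holds one entry, the list of rows, each a list of 5 numbers: the shift along the tool's x, y, z in m, then the turn about the tool's x in rad, then the closure, from -1 (fully open) to 1 (shut). A call has 1 to 12 rows; each row is the pose to reach, as a shift and turn from the pose measured when the call began, along the tool's axes at that moment; what a row does not reach only later rows make up. A row lasts 1/10 s, in which the tool goes at most 50 mm and 8.59 degrees, less where a joint would pass 70% of its speed; a pose out of reach is approached as far as the arm can. A call with a gripper value outside its range is refused whole. The fingers move at their own pace and stop on an object; FORCE is the grip in N (left out, the last holds). Time passes only in rows, so rows that repeat a pose let the fingers close. It gives the time, the measured TCP pose, the force and the opening at its end, in the units of the state.
- ctrl.get_obs(): the state, without advancing time (a new reading comes with each control period).
- imaging.get_image(name): name is "scene" or "top" or "wrist"; returns a dict with "color" (480x640x3 uint8, red, green, blue), "intrinsics" (3x3 intrinsics, pixels), "distortion" ([k1, k2, p1, p2, k3] as OpenCV has them; the pictures are not rectified), "R" (3x3) and "t" (3): a world point X has camera coordinates R X + t. Camera axes: x right, y down, z forward; pixel columns grow to the right and rows downward; lengths in m; the calibration is good to about 2 mm. A picture is of the moment at which its call begins. There is no depth.
- ctrl.finish_job(): hands the job in, once; it reports no verdict.
The state is a dict: "t": time; "q": joint angles; "dq": joint speeds; "effort": joint torques, N m; "tool_pos": TCP position; "tool_rot": TCP orientation; "contact_force": force on the tool from outside, world axes, zero at the start; "wrist_torque": the same for the moment, N m; "opening": finger opening in m.
Only numpy, scipy, OpenCV 4.12 (cv2) and the standard library are available. Lean on these libraries where they do the work, as an engineer would, in place of code of your own. Each camera call takes 0.05 s, during which the arm holds its last target.

## Working session

There is one attempt and no reset: what is moved stays moved. The work goes in short steps, Python scripts to look and compute and a shell command to move; the robot and the scene stay as the last step left them, time stands still between calls to the robot, and variables do not carry over. Pictures are saved under pics/ and viewed, and the job is handed in when it is done.

```bash
mkdir -p pics; cat > h.py <<'E'
import numpy as np, cv2
from station import ctrl, imaging
from scipy.spatial.transform import Rotation as Ro
def shot(n,f):
    d=imaging.get_image(n); cv2.imwrite('pics/'+f+'.png',d['color'][:,:,::-1]); np.savez('pics/'+f+'.npz',**{k:np.array(d[k]) for k in d}); return d
def load(f): return np.load('pics/'+f+'.npz')
def ray(d,u,v):
    p=cv2.undistortPoints(np.array([[[u,v]]],float),d['intrinsics'],d['distortion'])[0,0]
    R=d['R'];o=-R.T@d['t'];r=R.T@np.array([p[0],p[1],1]);return o,r/np.linalg.norm(r)
def onz(d,u,v,z):
    o,r=ray(d,u,v);return o+r*(z-o[2])/r[2]
def tri(*obs):
    A=np.zeros((3,3));b=np.zeros(3)
    rs=[ray(*x) for x in obs]
    for o,r in rs:
        P=np.eye(3)-np.outer(r,r);A+=P;b+=P@o
    X=np.linalg.solve(A,b);return X,[np.linalg.norm((np.eye(3)-np.outer(r,r))@(X-o)) for o,r in rs]
def proj(d,X):
    rv=cv2.Rodrigues(d['R'])[0];return cv2.projectPoints(np.array(X,float).reshape(-1,1,3),rv,np.array(d['t'],float),d['intrinsics'],d['distortion'])[0][:,0]
E
python3 - <<'E'
from h import *
np.set_printoptions(precision=4,suppress=True)
o=ctrl.get_obs();print(o); print(Ro.from_rotvec(o['tool_rot']).as_matrix())
for n in ['scene','top','wrist']:
    d=shot(n,n+'0');print(n,-d['R'].T@d['t'],d['intrinsics'][0,0])
E
```

```text
{'t': 0.0, 'q': array([-1.463 ,  0.0533,  1.6143, -0.    ,  1.476 , -0.119 ]), 'dq': array([-0.0019,  0.0004, -0.0013, -0.0011, -0.0001,  0.0015]), 'effort': array([  0.0021, -39.3681, -37.0175,   0.0002,   0.0072,  -0.    ]), 'tool_pos': array([ 0.1405, -0.6083,  0.1992]), 'tool_rot': array([ 1.0419,  1.3095, -1.0395]), 'contact_force': array([0.7403, 0.2367, 0.3964]), 'wrist_torque': array([-0.0031,  0.0122,  0.016 ]), 'opening': 0.08522113161230764}
[[-0.0002  0.9744  0.2249]
 [ 0.0021  0.2249 -0.9744]
 [-1.      0.0002 -0.0021]]
scene [ 0.2404 -1.0651  0.9869] 474.0351526318523
top [-0.4448  0.0995  1.3022] 531.8244915366121
wrist [ 0.2221 -0.5899  0.372 ] 391.8719181939649
```

View pics/scene0.png

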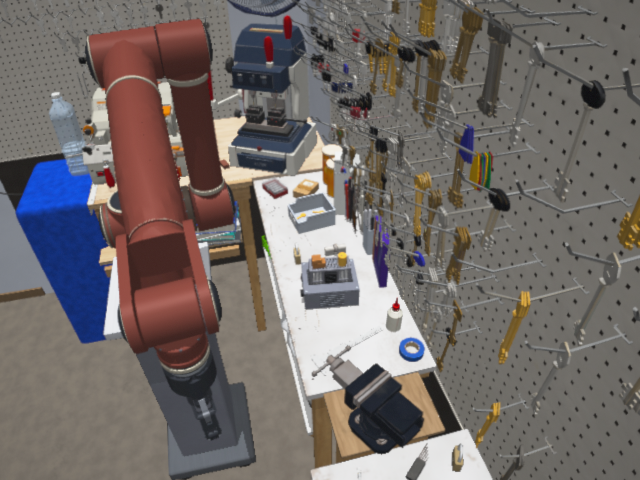

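View pics/top0.png

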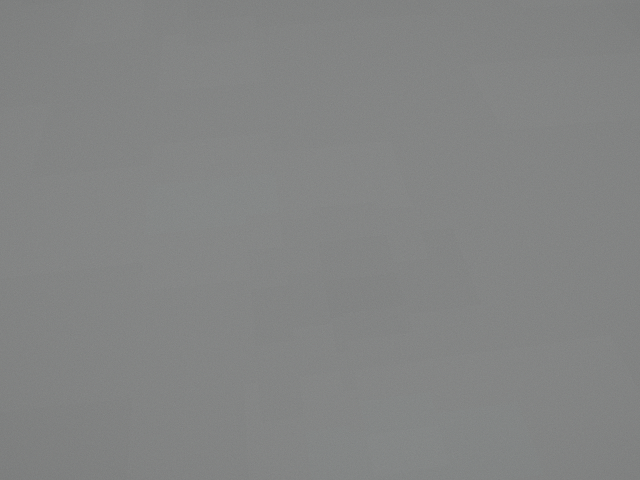

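View pics/wrist0.png

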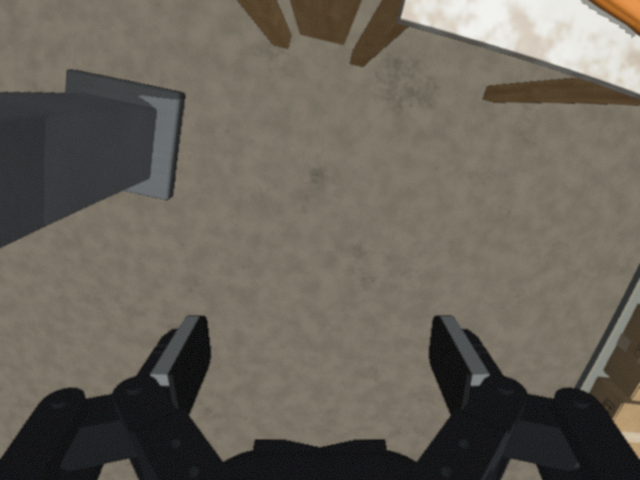

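The scene view shows the extractor at about (330,283), the bin at (312,213), and the oil bottle, tape and calliper nearer the camera. The top view is blank grey. The wrist view shows only floor. Next I'll get rough positions from the scene view.

```bash
python3 - <<'E'
from h import *
np.set_printoptions(precision=3,suppress=True)
d=load('scene0')
for n,u,v,z in [('ext top',330,290,.066),('bar',343,258,.128),('wood',317,260,.128),('bin',312,208,.03),('oil',395,318,.05),('tape',411,349,.01),('cal',345,352,0),('padlock',297,255,.03),('cyl',335,250,.03),('box1',275,188,.03),('box2',306,188,.03),('edge l',255,185,0),('edge b',318,398,0)]: print(n,onz(d,u,v,z))
i=cv2.resize(d['color'][160:380,230:450,::-1],None,fx=2.7,fy=2.7,interpolation=cv2.INTER_CUBIC);cv2.imwrite('pics/c.png',i)
t=load('top0')['color'];print(t.min((0,1)),t.max((0,1)))
E
```

```text
ext top [ 0.463 -0.211  0.066]
bar [ 0.512 -0.163  0.128]
wood [ 0.443 -0.153  0.128]
bin [0.51 0.21 0.03]
oil [ 0.604 -0.335  0.05 ]
tape [ 0.623 -0.41   0.01 ]
cal [ 0.461 -0.369  0.   ]
padlock [ 0.412 -0.012  0.03 ]
cyl [ 0.529 -0.019  0.03 ]
box1 [0.408 0.363 0.03 ]
box2 [0.516 0.334 0.03 ]
edge l [0.343 0.447 0.   ]
edge b [ 0.364 -0.48   0.   ]
[120 123 122] [139 142 140]
```

View pics/c.png

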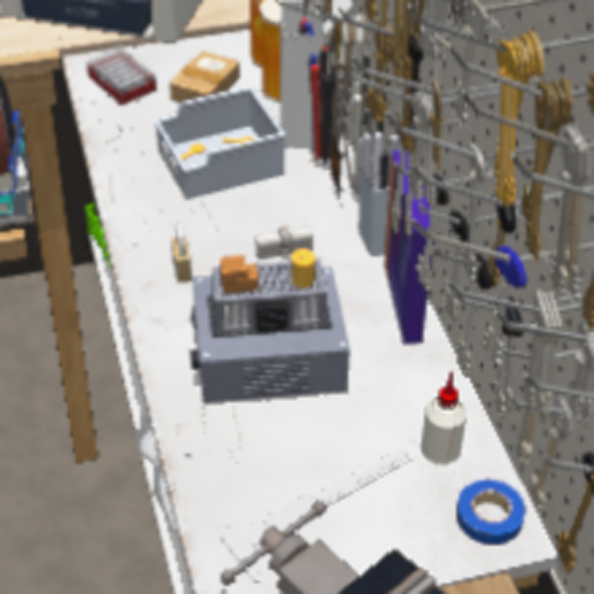

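```bash
python3 -m jog '[[[-0.05,0,0,0,-1],[-0.1,0,0,0,-1],[-0.15,0.03,-0.03,0,-1],[-0.15,0.06,-0.065,0.03,-1],[-0.15,0.09,-0.1,0.06,-1],[-0.15,0.12,-0.13,0.1,-1],[-0.15,0.15,-0.165,0.14,-1],[-0.15,0.18,-0.2,0.18,-1],[-0.15,0.21,-0.23,0.22,-1],[-0.15,0.24,-0.265,0.227,-1],[-0.15,0.27,-0.3,0.227,-1],[-0.15,0.3,-0.33,0.227,-1]]]'
```

```text
t: 1.35
tool_pos: [0.359, -0.2177, 0.35]
tool_rot: [1.211, 1.21, -1.209]
contact_force: [0.6, -0.1, 0.2]
opening: 0.0851
```

```bash
python3 - <<'E'
from h import *
np.set_printoptions(precision=4,suppress=True)
o=ctrl.get_obs();print(o['tool_pos'],o['contact_force'],o['q']); print(Ro.from_rotvec(o['tool_rot']).as_matrix())
d=shot('wrist','w1');print(-d['R'].T@d['t'],d['R'][2])
E
```

```text
[ 0.359  -0.2177  0.35  ] [ 0.5982 -0.0869  0.2287] [-0.7238 -0.4941  1.8331  0.0012  1.8032  0.8475]
[[ 0.0003  1.     -0.0003]
 [ 0.0013 -0.0003 -1.    ]
 [-1.      0.0003 -0.0013]]
[ 0.4427 -0.2182  0.5227] [-0.3277  0.002  -0.9448]
```

View pics/w1.png

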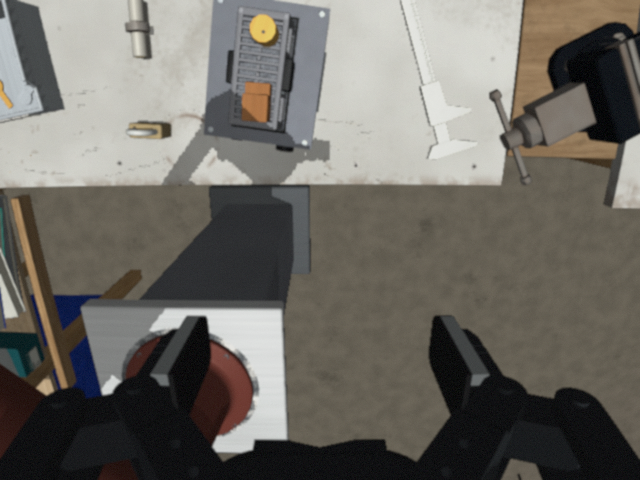

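The wrist view shows the extractor at the top edge, the bar at (263,28), the wood at (257,102), the padlock at (148,130) and the calliper at (430,80). I'll move ahead for a better view.

```bash
python3 -m jog '[[[0,0.04,-0.02,0,-1],[0,0.08,-0.04,0,-1],[0,0.12,-0.06,0,-1],[0,0.15,-0.06,0,-1],[0,0.15,-0.06,0,-1],[0,0.15,-0.06,0,-1]]]'; python3 - <<'E'
from h import *
d=shot('wrist','w2');print(-d['R'].T@d['t'])
E
```

```text
t: 2.0
tool_pos: [0.5111, -0.1522, 0.3501]
tool_rot: [1.208, 1.216, -1.2]
contact_force: [-0.4, -0.2, 0.4]
opening: 0.0855
[ 0.59463273 -0.15268363  0.52292165]
```

View pics/w2.png

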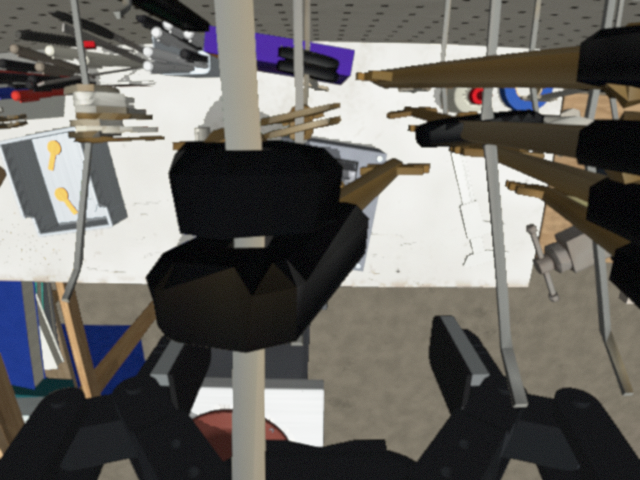

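The wrist camera now looks through tools hanging on the pegboard hooks, close in front of the lens. Before moving on I'll check clearance in the scene view.

```bash
python3 - <<'E'
from h import *
d=shot('scene','s2')
i=cv2.resize(d['color'][20:400,170:620,::-1],None,fx=1.5,fy=1.5,interpolation=cv2.INTER_CUBIC);cv2.imwrite('pics/c2.png',i)
E
```

```text
(no output)
```

View pics/c2.png

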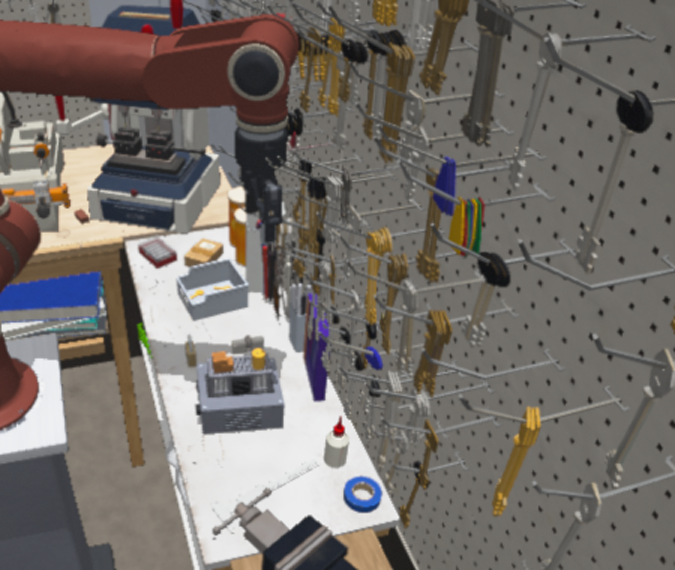

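```bash
python3 -m jog '[[[0,-0.05,0,0,-1],[0,-0.1,0,0,-1],[0,-0.13,0,-0.14,-1],[0,-0.13,0,-0.28,-1],[0,-0.13,0,-0.42,-1],[0,-0.13,0,-0.56,-1],[0,-0.13,0,-0.70,-1],[0,-0.13,0,-0.84,-1],[0,-0.13,0,-0.98,-1],[0,-0.13,0,-1.12,-1],[0,-0.13,0,-1.26,-1],[0,-0.13,0,-1.4,-1]]]'; python3 - <<'E'
from h import *
d=load('s2');print(onz(d,382,283,0), onz(d,360,250,0))
o=ctrl.get_obs();print(o['q'],Ro.from_rotvec(o['tool_rot']).as_matrix().round(3))
E
```

```text
t: 3.3
tool_pos: [0.3795, -0.1537, 0.3511]
tool_rot: [0.129, 1.564, -0.122]
contact_force: [0.2, -0.1, -0.4]
opening: 0.0853
[ 6.33135534e-01 -1.60876066e-01  1.11022302e-16] [ 6.14483445e-01 -5.58715781e-03  1.11022302e-16]
[-0.57122565 -0.52295468  1.85043338  0.00564941  1.8131177  -0.40952684] [[ 0.004  0.16   0.987]
 [ 0.004  0.987 -0.16 ]
 [-1.     0.005  0.003]]
```

```bash
python3 -m jog '[[[0,0,0,-0.145,-1],[0,0,0,-0.29,-1],[0,0,0,-0.435,-1],[0,0,0,-0.58,-1],[0,0,0,-0.725,-1],[0,0,0,-0.87,-1],[0,0,0.02,-1.015,-1],[0,0,0.02,-1.16,-1],[0,0,0.02,-1.305,-1],[0,0,0.02,-1.45,-1],[0,0,0.02,-1.595,-1],[0,0,0.02,-1.73,-1]]]'; python3 - <<'E'
from h import *
d=shot('wrist','w3');print(-d['R'].T@d['t'])
o=ctrl.get_obs();print(o['q'],Ro.from_rotvec(o['tool_rot']).as_matrix().round(3))
E
```

```text
t: 4.5
tool_pos: [0.3983, -0.1572, 0.3516]
tool_rot: [-1.211, 1.202, 1.209]
contact_force: [-0.1, 0.4, 0.6]
opening: 0.0856
[ 0.3123617  -0.15824302  0.52389011]
[-0.55400336 -0.47513643  1.81763466  0.00550192  1.79656419 -2.12985096] [[ 0.005 -1.    -0.006]
 [ 0.003 -0.006  1.   ]
 [-1.    -0.005  0.003]]
```

View pics/w3.png

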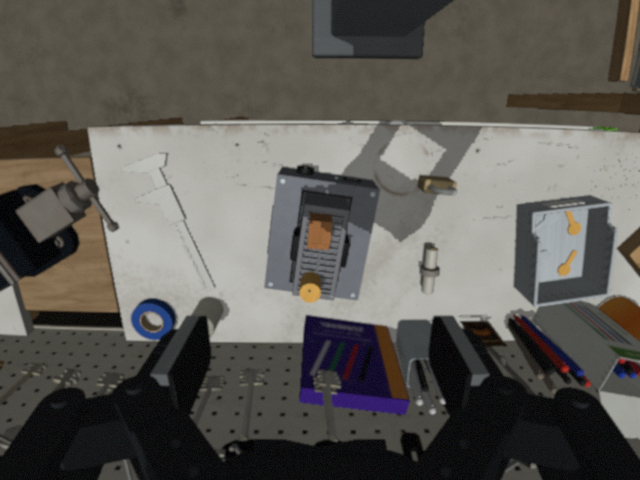

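Good view: cassette centre about (320,245), bar (310,290), wood (320,232), bin (567,248), padlock (438,185), lock cylinder (430,268). I'll take a second view from a shifted place for triangulation.

```bash
python3 -m jog '[[[0.01,0.01,0.03,0,-1],[0.03,0.02,0.08,0,-1],[0.05,0.03,0.12,0,-1],[0.05,0.03,0.14,0,-1],[0.05,0.03,0.14,0,-1],[0.05,0.03,0.14,0,-1]]]'; python3 - <<'E'
from h import *
d=shot('wrist','w4');print(-d['R'].T@d['t'])
a=load('w3')
for f,d,(x0,x1,y0,y1) in [('w3',a,(240,400,150,310)),('w4',d,(0,640,0,400))]:
    k=4.5 if f=='w3' else 1.25
    i=cv2.resize(d['color'][y0:y1,x0:x1,::-1],None,fx=min(k,600/(y1-y0)),fy=min(k,600/(y1-y0)),interpolation=cv2.INTER_CUBIC);cv2.imwrite('pics/c_%s.png'%f,i);print(i.shape)
E
```

```text
t: 5.15
tool_pos: [0.3675, -0.0177, 0.3025]
tool_rot: [-1.214, 1.2, 1.209]
contact_force: [0.7, -0.7, -0.4]
opening: 0.0854
[ 0.28130864 -0.01867551  0.47464589]
(600, 600, 3)
(500, 800, 3)
```

View pics/w4.png

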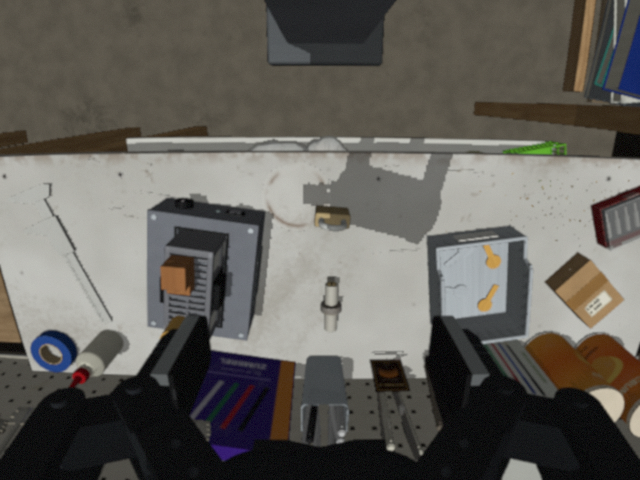

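View pics/c_w3.png

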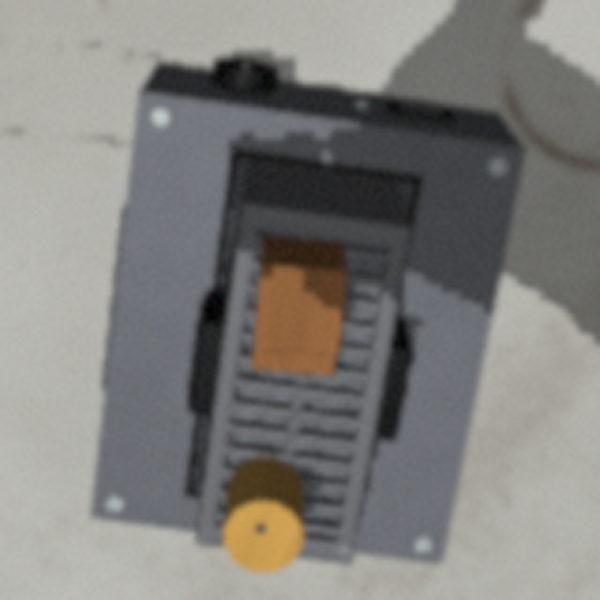

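```bash
python3 - <<'E'
from h import *
d=load('w4')
i=cv2.resize(d['color'][190:350,130:290,::-1],None,fx=3.75,fy=3.75,interpolation=cv2.INTER_CUBIC);cv2.imwrite('pics/c4a.png',i)
i=cv2.resize(d['color'][190:350,400:640,::-1],None,fx=3,fy=3,interpolation=cv2.INTER_CUBIC);cv2.imwrite('pics/c4b.png',i)
E
```

```text
(no output)
```

View pics/c4a.png

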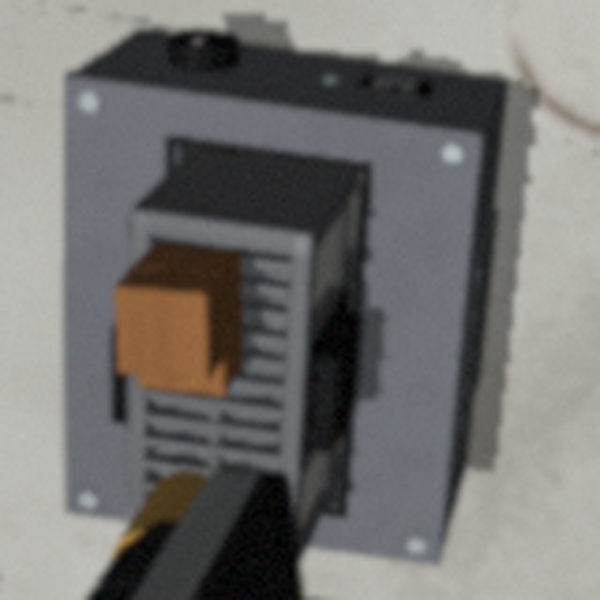

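View pics/c4b.png

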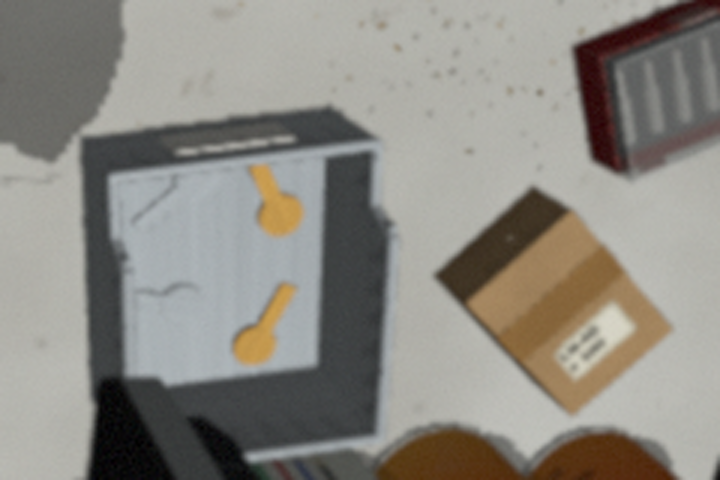

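```bash
python3 - <<'E'
from h import *
np.set_printoptions(precision=4,suppress=True)
a=load('w3');b=load('w4')
P3=lambda x,y:(a,240+x/3.75-.5+.5/3.75,150+y/3.75-.5+.5/3.75)
P4=lambda x,y:(b,130+x/3.75-.5+.5/3.75,190+y/3.75-.5+.5/3.75)
S=[]
for n,p,q in [('s1',(160,117),(88,101)),('s2',(498,166),(452,153)),('s3',(115,503),(88,499)),('s4',(424,544),(416,546)),('c1',(243,207),(133,211)),('c2',(408,224),(312,234)),('wf1',(253,370),(140,385)),('wf2',(335,374),(225,395))]:
    X,e=tri(P3(*p),P4(*q));print(n,X,np.round(e,4));S.append(X)
S=np.array(S);print('ext centre',S[:4].mean(0))
for i,j in[(0,2),(1,3)]:
    v=S[j]-S[i];print('yaw x',np.arctan2(v[1],v[0]),np.linalg.norm(v))
for i,j in[(0,1),(2,3),(4,5)]:
    v=S[j]-S[i];print('yaw y',np.arctan2(-v[0],v[1]),np.linalg.norm(v))
for z in (.066,): print([onz(*P3(*p),z) for p in [(160,117),(498,166),(115,503),(424,544)]])
print('bar top',onz(*P3(263,537),.144))
print('wood top',[onz(*P3(*p),.142) for p in [(262,265),(345,275),(253,352),(340,352)]])
E
```

```text
s1 [ 0.4006 -0.2002  0.0653] [0.0002 0.0002]
s2 [ 0.416  -0.093   0.0663] [0.0001 0.0001]
s3 [ 0.535  -0.2195  0.0658] [0. 0.]
s4 [ 0.5501 -0.1124  0.0668] [0.0001 0.0001]
c1 [ 0.4188 -0.1728  0.1085] [0.0001 0.0001]
c2 [ 0.4243 -0.1245  0.109 ] [0.0005 0.0005]
wf1 [ 0.4623 -0.1699  0.1265] [0.0005 0.0005]
wf2 [ 0.463  -0.1461  0.1291] [0. 0.]
ext centre [ 0.4754 -0.1563  0.0661]
yaw x -0.14248305498570496 0.13569998714656317
yaw x -0.14380619176662718 0.13552338025264557
yaw y -0.14268352338534687 0.10828293007189792
yaw y -0.14104590610823853 0.10810461198718672
yaw y -0.11412971803507635 0.048642704655284676
[array([ 0.4007, -0.2001,  0.066 ]), array([ 0.4162, -0.0929,  0.066 ]), array([ 0.5348, -0.2194,  0.066 ]), array([ 0.5505, -0.1124,  0.066 ])]
bar top [ 0.5077 -0.1667  0.144 ]
wood top [array([ 0.4265, -0.1666,  0.142 ]), array([ 0.4293, -0.1441,  0.142 ]), array([ 0.4516, -0.1692,  0.142 ]), array([ 0.4516, -0.1452,  0.142 ])]
```

```bash
python3 - <<'E'
from h import *
np.set_printoptions(precision=4,suppress=True)
a=load('w3');b=load('w4')
Q=lambda x,y:(b,400+x/3-.33,190+y/3-.33)
pts=[onz(*Q(*p),z) for p,z in [((108,172),.045),((382,142),.045),((82,138),0),((335,107),0),((382,437),.062)]]
for p in pts: print(p)
v=pts[1]-pts[0];print('yaw',np.arctan2(-v[0],v[1]),np.linalg.norm(v))
i=cv2.resize(a['color'][180:320,490:630,::-1],None,fx=4.2,fy=4.2,interpolation=cv2.INTER_CUBIC);cv2.imwrite('pics/c3b.png',i)
o=ctrl.get_obs();print(o['tool_pos'],Ro.from_rotvec(o['tool_rot']).as_matrix())
E
```

```text
[0.4427 0.1206 0.045 ]
[0.4297 0.2307 0.045 ]
[0.444  0.1222 0.    ]
[0.4293 0.2324 0.    ]
[0.5556 0.2468 0.062 ]
yaw 0.11720205428107888 0.11082050184860952
[ 0.3677 -0.018   0.3026] [[ 0.0065 -1.     -0.0042]
 [ 0.0024 -0.0042  1.    ]
 [-1.     -0.0065  0.0023]]
```

View pics/c3b.png

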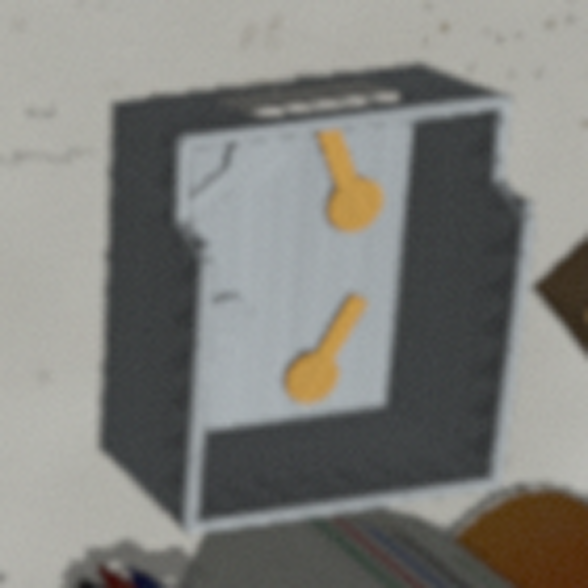

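Measurements agree with the text: extractor top 66 mm, centre (0.475,-0.156), yaw -0.142; grille about 0.109; rebate of the wood at about 0.128; bin centre (0.501,0.184), yaw 0.12. I'll now move above the wood, look, then descend.

```bash
python3 -m jog '[[[0,-0.01,-0.04,0.05,-1],[0.02,-0.03,-0.08,0.1,-1],[0.05,-0.055,-0.12,0.14,-1],[0.08,-0.07,-0.139,0.14,-1],[0.1,-0.071,-0.139,0.14,-1],[0.103,-0.071,-0.139,0.14,-1],[0.103,-0.071,-0.139,0.14,-1]]]'; python3 - <<'E'
from h import *
np.set_printoptions(precision=4,suppress=True)
d=shot('wrist','w5');o=ctrl.get_obs();print(o['tool_pos'],Ro.from_rotvec(o['tool_rot']).as_matrix())
E
```

```text
t: 5.9
tool_pos: [0.4396, -0.1574, 0.1997]
tool_rot: [-1.107, 1.265, 1.105]
contact_force: [0.1, -0.3, 0.8]
opening: 0.0855
[ 0.4402 -0.1574  0.2011] [[ 0.0079 -0.9906  0.1367]
 [ 0.0014  0.1367  0.9906]
 [-1.     -0.0076  0.0025]]
```

View pics/w5.png

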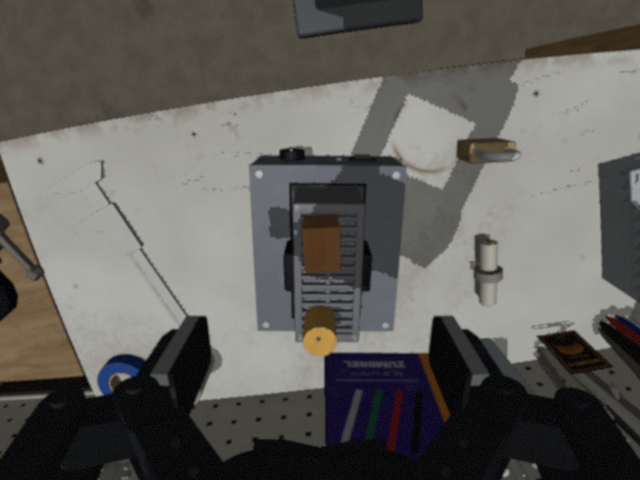

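```bash
python3 - <<'E'
from h import *
np.set_printoptions(precision=4,suppress=True)
a=load('w3');b=load('w5')
def bar(d,lo):
    h=cv2.cvtColor(d['color'],cv2.COLOR_RGB2HSV);m=cv2.inRange(h,(14,130,170),(28,255,255));m[:, :270]=0;m[:,370:]=0;m[:lo]=0
    n,l,s,c=cv2.connectedComponentsWithStats(m);k=1+np.argmax(s[1:,4]);return s[k],c[k]
A=bar(a,250);B=bar(b,280);print(A,B)
print(tri((a,*A[1]),(b,*B[1])))
i=cv2.resize(b['color'][180:360,250:400,::-1],None,fx=3.3,fy=3.3,interpolation=cv2.INTER_CUBIC);cv2.imwrite('pics/c5.png',i)
E
```

```text
(array([300, 284,  20,  18, 274], dtype=int32), array([309.7518, 292.4124])) (array([304, 328,  32,  27, 634], dtype=int32), array([319.6136, 341.3202]))
(array([ 0.5065, -0.1667,  0.1453]), [np.float64(2.1198648435358264e-05), np.float64(2.1198648435389038e-05)])
```

View pics/c5.png

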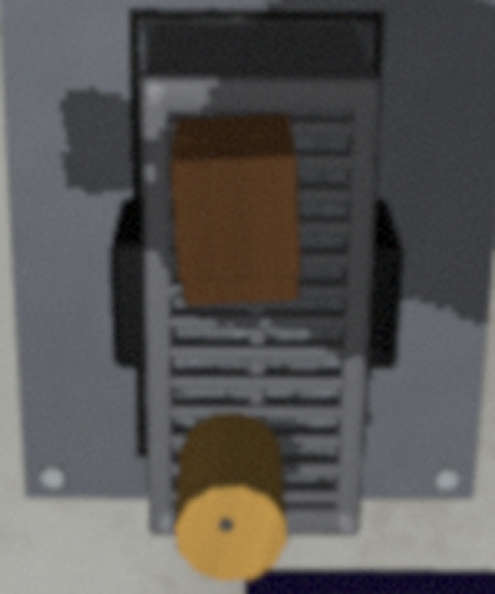

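```bash
python3 - <<'E'
from h import *
np.set_printoptions(precision=4,suppress=True)
a=load('w3');b=load('w5')
P3=lambda x,y:(a,240+x/3.75-.5,150+y/3.75-.5)
P5=lambda x,y:(b,250+x/3.3-.4,180+y/3.3-.4)
for p,q in [((262,265),(172,158)),((345,275),(297,153))]: print(tri(P3(*p),P5(*q)), onz(*P5(*q),.142))
print(onz(*P5(185,303),.129),onz(*P5(299,298),.129))
E
```

```text
(array([ 0.4272, -0.1669,  0.1381]), [np.float64(0.00031867734465917046), np.float64(0.0003186773446591899)]) [ 0.4257 -0.1666  0.142 ]
(array([ 0.4442, -0.1425,  0.0918]), [np.float64(0.000287949521266342), np.float64(0.00028794952126634277)]) [ 0.4279 -0.1433  0.142 ]
[ 0.4609 -0.1698  0.129 ] [ 0.4631 -0.1465  0.129 ]
```

```bash
python3 -m jog '[[[0.03,0,0.001,-0.04,-1],[0.06,0,0.001,-0.04,-1],[0.075,0,0.001,-0.04,-1],[0.083,0,0.001,-0.04,-1],[0.083,0,0.001,-0.04,-1],[0.083,0,0.001,-0.04,0.6],[0.083,0,0.001,-0.04,0.6],[0.083,0,0.001,-0.04,0.6],[0.083,0,0.001,-0.04,0.6],[0.083,0,0.001,-0.04,0.6],[0.083,0,0.001,-0.04,0.6],[0.083,0,0.001,-0.04,0.6]]]' 35; python3 - <<'E'
from h import *
np.set_printoptions(precision=4,suppress=True)
d=shot('wrist','w6');o=ctrl.get_obs();print(o['tool_pos'],Ro.from_rotvec(o['tool_rot']).as_matrix())
E
```

```text
t: 7.15
tool_pos: [0.441, -0.1563, 0.118]
tool_rot: [-1.14, 1.247, 1.133]
contact_force: [-0.1, 0.3, 1.0]
opening: 0.0172
[ 0.441  -0.1563  0.118 ] [[ 0.0078 -0.9953  0.097 ]
 [ 0.0015  0.097   0.9953]
 [-1.     -0.0076  0.0022]]
```

View pics/w6.png

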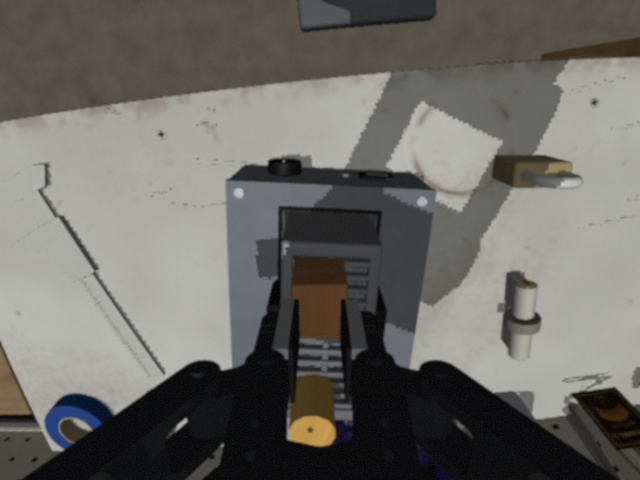

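```bash
python3 -m jog '[[[0,0,0,0,0.8],[0,0,0,0,0.8],[0,0,0,0,0.8],[0,0,0,0,0.8]]]' 35; python3 - <<'E'
from h import *
d=shot('wrist','w7')
i=cv2.resize(d['color'][220:460,220:420,::-1],None,fx=2.5,fy=2.5,interpolation=cv2.INTER_CUBIC);cv2.imwrite('pics/c7.png',i)
E
```

```text
t: 7.6
tool_pos: [0.441, -0.1562, 0.118]
tool_rot: [-1.14, 1.247, 1.133]
contact_force: [0.5, 1.9, -0.1]
opening: 0.0088
```

View pics/c7.png

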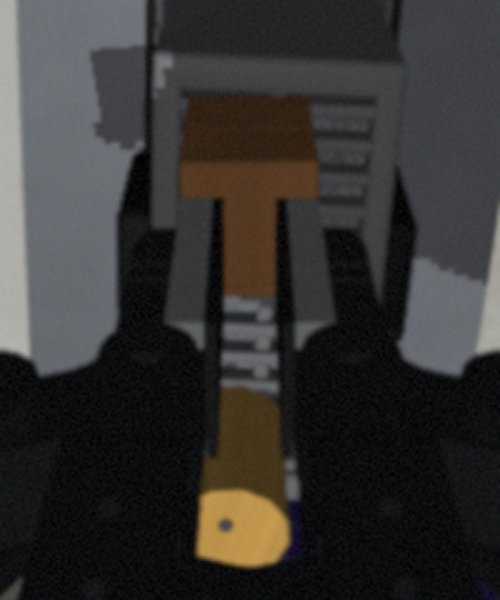

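```bash
python3 - <<'E'
from h import *
np.set_printoptions(precision=4,suppress=True)
d=load('w7');o=ctrl.get_obs();T=o['tool_pos'];R=Ro.from_rotvec(o['tool_rot']).as_matrix()
for dx in(0,-.019,-.04):
  for dy in (-.011,0,.011):
    for dz in (-.0044,.0044): print(dx,dy,dz,proj(d,T+R@[dx,dy,dz])[0])
print(d['R']@T+d['t'])
w=np.array([[.4268,-.1667,.142],[.428,-.1434,.142],[.4515,-.169,.142],[.4515,-.146,.142]]);print(proj(d,w))
print(proj(d,w-[0,0,.03]))
E
```

```text
0 -0.011 -0.0044 [311.0336 307.9199]
0 -0.011 0.0044 [328.7074 307.9097]
0 0 -0.0044 [310.8565 288.0075]
0 0 0.0044 [328.8855 287.9975]
0 0.011 -0.0044 [310.6762 267.2649]
0 0.011 0.0044 [329.0664 267.2551]
-0.019 -0.011 -0.0044 [310.2159 328.5086]
-0.019 -0.011 0.0044 [329.6514 328.4968]
-0.019 0 -0.0044 [309.998  307.0567]
-0.019 0 0.0044 [329.8737 307.0452]
-0.019 0.011 -0.0044 [309.7754 284.5853]
-0.019 0.011 0.0044 [330.1003 284.574 ]
-0.04 -0.011 -0.0044 [309.107  356.5383]
-0.04 -0.011 0.0044 [330.9317 356.5241]
-0.04 0 -0.0044 [308.8255 333.1677]
-0.04 0 0.0044 [331.2235 333.1538]
-0.04 0.011 -0.0044 [308.5362 308.4885]
-0.04 0.011 0.0044 [331.5228 308.4749]
[0.0002 0.0241 0.191 ]
[[292.0011 285.738 ]
 [347.6522 283.3619]
 [293.6787 336.2032]
 [345.5737 331.7996]]
[[295.845  258.4909]
 [343.3542 256.4171]
 [297.0848 303.2164]
 [341.7801 299.2894]]
```

The fingers closed above the wood without touching it: their tips appear about 32 mm short of the reported TCP. I'll open them and check the tip height against the scene camera.

```bash
python3 -m jog '[[[0,0,0,0,-1],[0,0,0,0,-1],[0,0,0,0,-1],[0,0,0,0,-1],[0,0,0,0,-1],[0,0,0,0,-1]]]' 35; python3 - <<'E'
from h import *
np.set_printoptions(precision=4,suppress=True)
d=shot('scene','s8');shot('wrist','w8')
o=ctrl.get_obs();T=o['tool_pos'];R=Ro.from_rotvec(o['tool_rot']).as_matrix();print(T,o['contact_force'])
im=d['color'][180:330,240:430,::-1].copy()
im=cv2.resize(im,None,fx=4,fy=4,interpolation=cv2.INTER_CUBIC)
for dx,c in((0,(0,0,255)),(-.013,(0,255,255)),(-.032,(0,255,0)),(-.045,(255,0,255))):
  for dz in (-.0427,.0427):
    p=proj(d,T+R@[dx,0,dz])[0];print(dx,dz,p);cv2.circle(im,(int((p[0]-240+.5)*4),int((p[1]-180+.5)*4)),4,c,-1)
cv2.imwrite('pics/c8.png',im)
E
```

```text
t: 8.25
tool_pos: [0.441, -0.1563, 0.118]
tool_rot: [-1.14, 1.247, 1.133]
contact_force: [0.2, -0.4, -0.3]
opening: 0.0856
[ 0.441  -0.1563  0.118 ] [ 0.5802 -0.4228 -0.7247]
0 -0.0427 [319.0188 274.7766]
0 0.0427 [314.6759 253.225 ]
-0.013 -0.0427 [318.9085 271.2042]
-0.013 0.0427 [314.5433 249.6869]
-0.032 -0.0427 [318.7446 265.8927]
-0.032 0.0427 [314.3466 244.432 ]
-0.045 -0.0427 [318.6307 262.1953]
-0.045 0.0427 [314.21   240.7781]
```

View pics/c8.png

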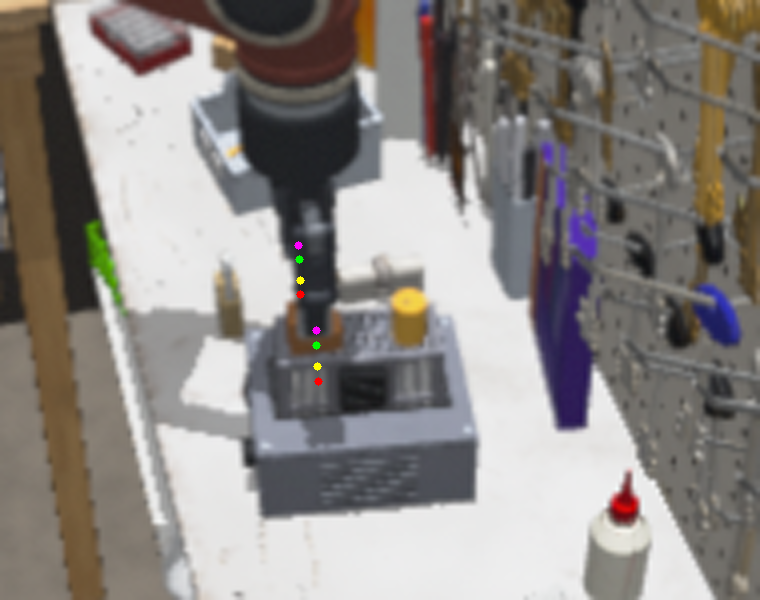

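View pics/w8.png

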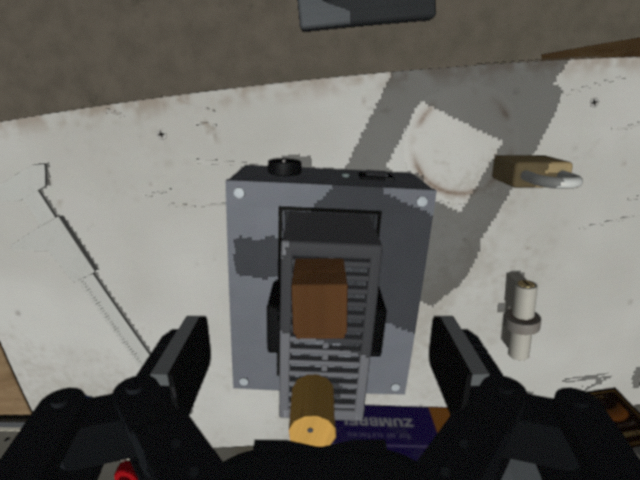

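Both views agree: the open fingertips stand about 45 mm behind the reported TCP, which makes about 32 mm once the 13 mm swing is taken off. I'll work with that offset, descend 30 mm more, and close.

```bash
python3 -m jog '[[[0.015,0,0,0,-1],[0.03,0,0,0,-1],[0.03,0,0,0,-1],[0.03,0,0,0,0.6],[0.03,0,0,0,0.6],[0.03,0,0,0,0.6],[0.03,0,0,0,0.6],[0.03,0,0,0,0.6],[0.03,0,0,0,0.6],[0.03,0,0,0,0.6]]]' 35; python3 - <<'E'
from h import *
d=shot('wrist','w9')
i=cv2.resize(d['color'][220:460,220:420,::-1],None,fx=2.5,fy=2.5,interpolation=cv2.INTER_CUBIC);cv2.imwrite('pics/c9.png',i)
E
```

```text
t: 9.35
tool_pos: [0.4416, -0.1564, 0.0887]
tool_rot: [-1.141, 1.246, 1.132]
contact_force: [-0.9, 0.1, 3.0]
opening: 0.0235
```

View pics/c9.png

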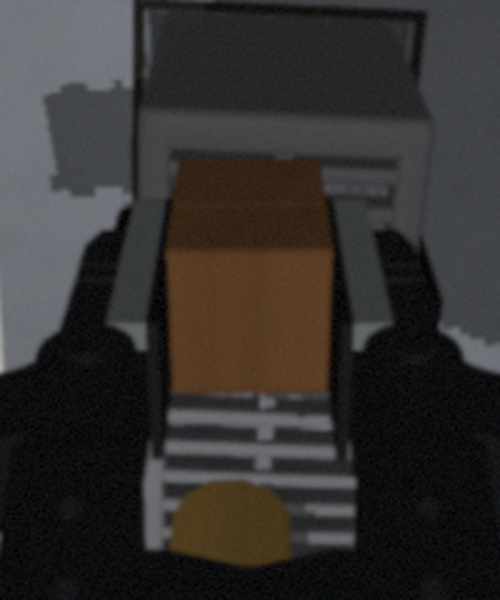

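Wood is held (opening 23.5 mm). I'll lift it and carry it to the bin.

```bash
python3 -m jog '[[[-0.04,0,0,0,0.6],[-0.08,0,0,0,0.6],[-0.1,0.001,0.02,0,0.6],[-0.1,0.002,0.065,-0.04,0.6],[-0.1,0.003,0.11,-0.08,0.6],[-0.1,0.004,0.155,-0.12,0.6],[-0.1,0.005,0.2,-0.16,0.6],[-0.1,0.006,0.245,-0.2,0.6],[-0.1,0.007,0.29,-0.22,0.6],[-0.1,0.008,0.325,-0.22,0.6],[-0.1,0.008,0.337,-0.22,0.6],[-0.1,0.008,0.337,-0.22,0.6]]]' 35; python3 - <<'E'
from h import *
d=shot('wrist','w10');o=ctrl.get_obs();print(o['tool_pos'],Ro.from_rotvec(o['tool_rot']).as_matrix().round(4))
E
```

```text
t: 10.6
tool_pos: [0.465, 0.1805, 0.1885]
tool_rot: [-1.305, 1.142, 1.295]
contact_force: [-0.3, -0.1, -0.5]
opening: 0.0232
[0.46515985 0.17940852 0.18860595] [[ 7.700e-03 -9.923e-01 -1.236e-01]
 [-1.000e-04 -1.236e-01  9.923e-01]
 [-1.000e+00 -7.600e-03 -1.100e-03]]
```

View pics/w10.png

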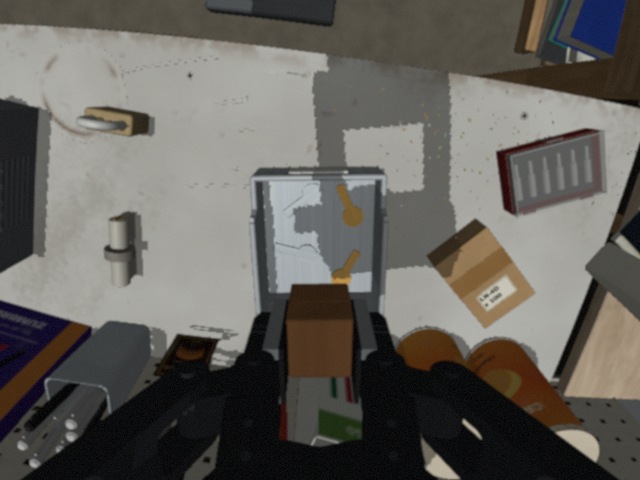

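The view shows the wood over the bin, aligned with the bin at (320,240). I'll lower and release it.

```bash
python3 -m jog '[[[0.045,0,0,0,0.6],[0.09,0,0,0,0.6],[0.13,0,0,0,0.6],[0.16,0,0,0,0.6],[0.178,0,0,0,0.6],[0.184,0,0,0,0.6],[0.184,0,0,0,0.6],[0.184,0,0,0,0.1],[0.184,0,0,0,0.1],[0.184,0,0,0,0.1],[0.184,0,0,0,0.1]]]' 35;  python3 -m jog '[[[-0.045,0,0,0,0.1],[-0.09,0,0,0,0.1],[-0.135,0,0,0,0.1],[-0.18,0,0,0,-0.5],[-0.18,0,0,0,-1],[-0.18,0,0,0,-1]]]'; python3 - <<'E'
from h import *
d=shot('wrist','w11');o=ctrl.get_obs();print(o['tool_pos'],Ro.from_rotvec(o['tool_rot']).as_matrix().round(4))
E
```

```text
t: 11.75
tool_pos: [0.4672, 0.1796, 0.0056]
tool_rot: [-1.305, 1.141, 1.293]
contact_force: [0.2, 0.0, -0.6]
opening: 0.0383
t: 12.35
tool_pos: [0.4666, 0.1799, 0.1876]
tool_rot: [-1.306, 1.138, 1.29]
contact_force: [-1.1, -0.2, -1.2]
opening: 0.0797
[0.46542753 0.17959222 0.18550687] [[ 9.600e-03 -9.922e-01 -1.240e-01]
 [ 2.000e-04 -1.240e-01  9.923e-01]
 [-1.000e+00 -9.600e-03 -9.000e-04]]
```

View pics/w11.png

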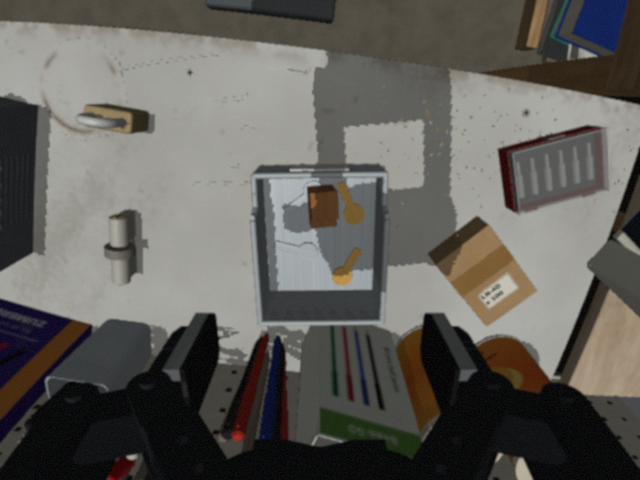

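The wood lies in the bin at (322,205). Now for the bar.

```bash
python3 -m jog '[[[-0.01,0,-0.04,0.04,-1],[-0.01,0,-0.085,0.08,-1],[-0.01,0,-0.13,0.12,-1],[-0.01,0.001,-0.175,0.16,-1],[-0.01,0.001,-0.22,0.2,-1],[-0.01,0.001,-0.265,0.24,-1],[-0.01,0.002,-0.31,0.266,-1],[-0.01,0.002,-0.34,0.266,-1],[-0.01,0.002,-0.349,0.266,-1],[-0.01,0.002,-0.349,0.266,-1],[-0.01,0.002,-0.349,0.266,-1]]]'; python3 - <<'E'
from h import *
d=shot('wrist','w12');o=ctrl.get_obs();print(o['tool_pos'],Ro.from_rotvec(o['tool_rot']).as_matrix().round(4))
E
```

```text
t: 13.5
tool_pos: [0.5061, -0.1657, 0.1946]
tool_rot: [-1.107, 1.265, 1.101]
contact_force: [-0.2, -0.2, 0.1]
opening: 0.0855
[ 0.506245   -0.16547236  0.19492314] [[ 0.0083 -0.9901  0.1398]
 [ 0.0014  0.1398  0.9902]
 [-1.     -0.008   0.0026]]
```

View pics/w12.png

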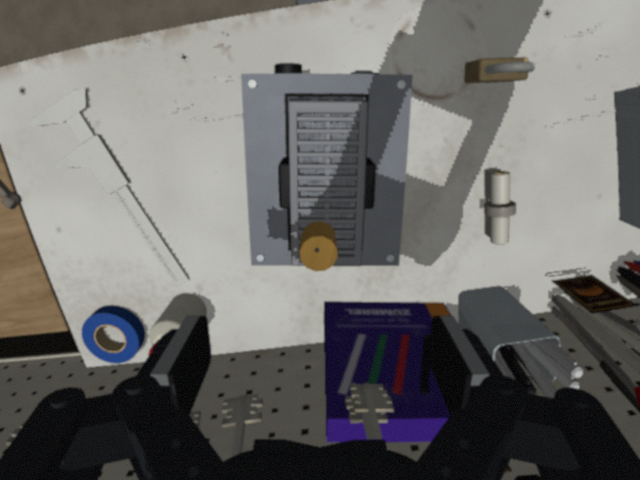

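```bash
python3 - <<'E'
from h import *
d=load('w12')
for z in (.144,): print(onz(d,318.5,252.5,z))
print([onz(d,u,v,.112) for u,v in [(296,103),(367,105)]])
E
```

```text
[ 0.50725261 -0.16653112  0.144     ]
[array([ 0.41931785, -0.1680121 ,  0.112     ]), array([ 0.42663633, -0.12451744,  0.112     ])]
```

```bash
python3 -m jog '[[[0.04,0,-0.001,0,-1],[0.08,0,-0.001,0,-1],[0.1,0,-0.001,0,-1],[0.107,0,-0.001,0,-1],[0.107,0,-0.001,0,-1],[0.107,0,-0.001,0,0.6],[0.107,0,-0.001,0,0.6],[0.107,0,-0.001,0,0.6],[0.107,0,-0.001,0,0.6],[0.107,0,-0.001,0,0.6],[0.107,0,-0.001,0,0.6],[0.107,0,-0.001,0,0.6]]]' 40; python3 - <<'E'
from h import *
d=shot('wrist','w13')
i=cv2.resize(d['color'][220:460,220:420,::-1],None,fx=2.5,fy=2.5,interpolation=cv2.INTER_CUBIC);cv2.imwrite('pics/c13.png',i);o=ctrl.get_obs();print(o['tool_pos'],Ro.from_rotvec(o['tool_rot']).as_matrix().round(4))
E
```

```text
t: 14.75
tool_pos: [0.5076, -0.1667, 0.089]
tool_rot: [-1.109, 1.264, 1.099]
contact_force: [-0.7, 0.5, 5.1]
opening: 0.0228
[ 0.50765703 -0.16669814  0.08902066] [[ 9.800e-03 -9.901e-01  1.398e-01]
 [ 6.000e-04  1.398e-01  9.902e-01]
 [-1.000e+00 -9.600e-03  2.000e-03]]
```

View pics/c13.png

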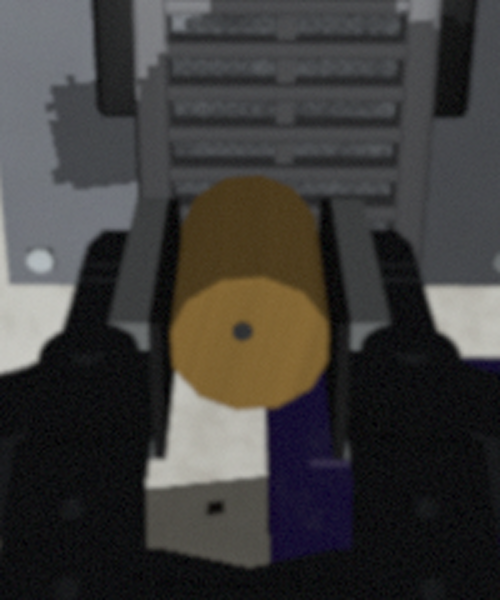

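Bar held at 22.8 mm. Carrying it to the bin.

```bash
python3 -m jog '[[[-0.04,0,0,0,0.6],[-0.08,0,0,0,0.6],[-0.1,0.003,0.02,0,0.6],[-0.1,0.008,0.065,-0.04,0.6],[-0.1,0.014,0.11,-0.08,0.6],[-0.1,0.02,0.155,-0.12,0.6],[-0.1,0.026,0.2,-0.16,0.6],[-0.1,0.032,0.245,-0.2,0.6],[-0.1,0.038,0.29,-0.24,0.6],[-0.1,0.044,0.33,-0.266,0.6],[-0.1,0.044,0.35,-0.266,0.6],[-0.1,0.044,0.35,-0.266,0.6]]]' 40; python3 - <<'E'
from h import *
d=shot('wrist','w14');o=ctrl.get_obs();print(o['tool_pos'],Ro.from_rotvec(o['tool_rot']).as_matrix().round(4))
E
```

```text
t: 16.0
tool_pos: [0.5112, 0.1881, 0.188]
tool_rot: [-1.307, 1.139, 1.298]
contact_force: [0.0, -0.4, -1.7]
opening: 0.0229
[0.51129897 0.18662057 0.18811644] [[ 7.800e-03 -9.918e-01 -1.276e-01]
 [-2.000e-04 -1.276e-01  9.918e-01]
 [-1.000e+00 -7.700e-03 -1.200e-03]]
```

View pics/w14.png

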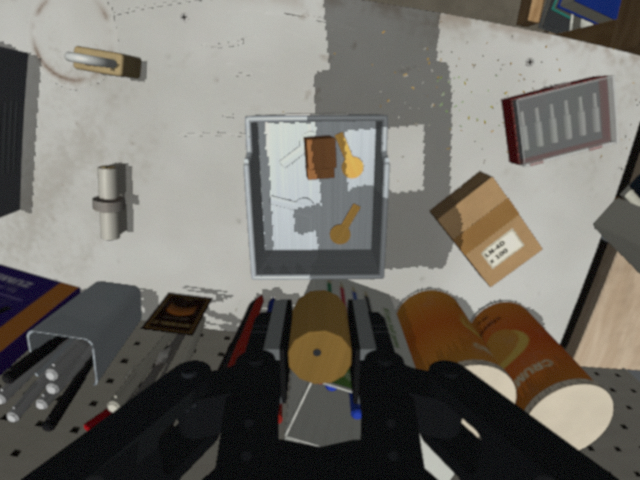

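```bash
python3 -m jog '[[[0.045,0,0,0,0.6],[0.09,0,0,0,0.6],[0.13,0,0,0,0.6],[0.16,0,0,0,0.6],[0.178,0,0,0,0.6],[0.184,0,0,0,0.6],[0.186,0,0,0,0.6],[0.186,0,0,0,0.1],[0.186,0,0,0,0.1],[0.186,0,0,0,0.1],[0.186,0,0,0,0.1]]]' 40;  python3 -m jog '[[[-0.045,0,0,0,0.1],[-0.09,0,0,0,0.1],[-0.135,0,0,0,0.1],[-0.18,0,0,0,-0.5],[-0.18,0,0,0,-1],[-0.18,0,0,0,-1]]]'; python3 - <<'E'
from h import *
d=shot('wrist','w15');o=ctrl.get_obs();print(o['tool_pos'],Ro.from_rotvec(o['tool_rot']).as_matrix().round(4))
E
```

```text
t: 17.15
tool_pos: [0.5136, 0.1868, 0.0033]
tool_rot: [-1.308, 1.139, 1.295]
contact_force: [0.1, 0.5, 0.2]
opening: 0.0386
t: 17.75
tool_pos: [0.5129, 0.1871, 0.1856]
tool_rot: [-1.309, 1.135, 1.293]
contact_force: [-0.5, -0.5, -1.7]
opening: 0.0797
[0.51169275 0.18679928 0.1832866 ] [[ 1.010e-02 -9.917e-01 -1.279e-01]
 [ 3.000e-04 -1.279e-01  9.918e-01]
 [-9.999e-01 -1.000e-02 -1.000e-03]]
```

View pics/w15.png

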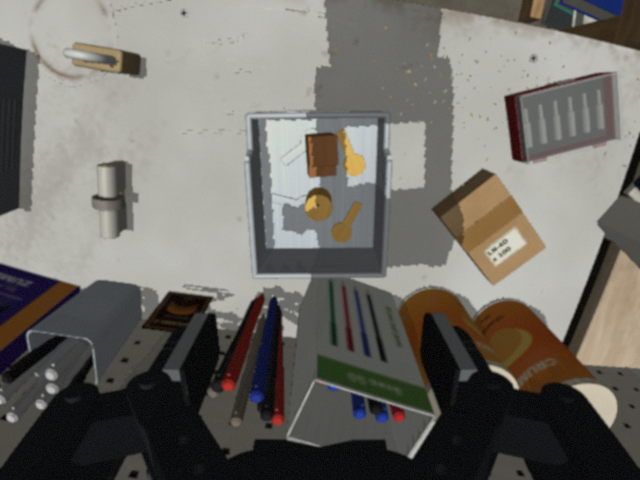

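Both offcuts are in the bin: wood at (321,155), bar at (318,205). Now I'll move over the cassette.

```bash
python3 -m jog '[[[-0.01,0.01,-0.04,0.04,-1],[-0.01,0.02,-0.085,0.08,-1],[-0.01,0.03,-0.13,0.12,-1],[-0.01,0.04,-0.175,0.16,-1],[-0.01,0.05,-0.22,0.2,-1],[-0.01,0.06,-0.265,0.24,-1],[-0.01,0.07,-0.3,0.27,-1],[-0.01,0.079,-0.33,0.27,-1],[-0.01,0.079,-0.335,0.27,-1],[-0.01,0.079,-0.335,0.27,-1],[-0.01,0.079,-0.335,0.27,-1]]]'; python3 - <<'E'
from h import *
d=shot('wrist','w16');o=ctrl.get_obs();print(o['tool_pos'],Ro.from_rotvec(o['tool_rot']).as_matrix().round(4))
i=cv2.resize(d['color'][80:320,220:440,::-1],None,fx=2.5,fy=2.5,interpolation=cv2.INTER_CUBIC);cv2.imwrite('pics/c16.png',i)
shot('scene','s16')
E
```

```text
t: 18.9
tool_pos: [0.4757, -0.1545, 0.1916]
tool_rot: [-1.107, 1.265, 1.1]
contact_force: [0.8, 0.5, -0.1]
opening: 0.0854
[ 0.47591793 -0.15430536  0.19193468] [[ 0.0087 -0.9901  0.1399]
 [ 0.0014  0.1399  0.9902]
 [-1.     -0.0084  0.0026]]
```

View pics/c16.png

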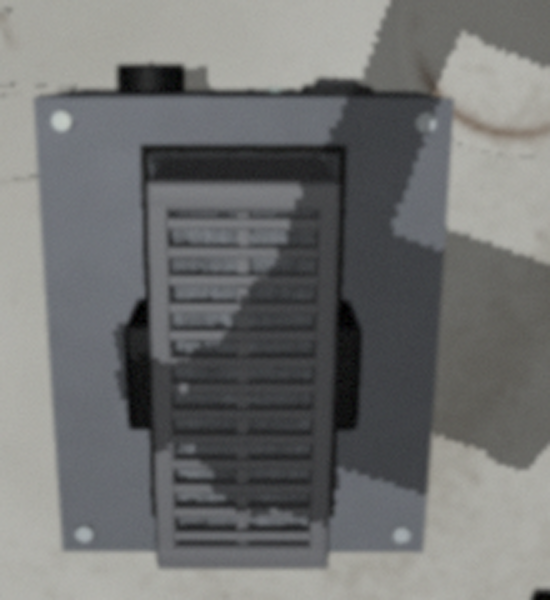

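```bash
python3 - <<'E'
from h import *
np.set_printoptions(precision=4,suppress=True)
d=load('w16');P=lambda x,y:(d,220+x/2.5-.3,80+y/2.5-.3)
c=np.array([onz(*P(*p),.112) for p in [(147,182),(339,182),(158,567),(328,567)]]);print(c,c.mean(0))
s=np.array([onz(*P(*p),.066) for p in [(61,121),(429,124),(85,535),(402,536)]]);print(s.mean(0))
p=np.array([onz(*P(*p),.104) for p in [(128,350),(360,350),(132,429),(356,429)]]);print(p,p.mean(0))
ex=np.array([np.cos(.1425),-np.sin(.1425)]);ey=np.array([np.sin(.1425),np.cos(.1425)])
T=ctrl.get_obs()['tool_pos'][:2]
for q in (c,s,p): print('rel TCP in cassette axes',(q.mean(0)[:2]-T)@ex,(q.mean(0)[:2]-T)@ey)
E
```

```text
[[ 0.4172 -0.1724  0.112 ]
 [ 0.4241 -0.1241  0.112 ]
 [ 0.5264 -0.1885  0.112 ]
 [ 0.5334 -0.1395  0.112 ]] [ 0.4753 -0.1561  0.112 ]
[ 0.4762 -0.156   0.066 ]
[[ 0.4626 -0.1865  0.104 ]
 [ 0.4717 -0.1229  0.104 ]
 [ 0.4858 -0.1896  0.104 ]
 [ 0.4949 -0.1265  0.104 ]] [ 0.4787 -0.1564  0.104 ]
rel TCP in cassette axes -0.0005030406480198104 -0.0019747229407602843
rel TCP in cassette axes 0.00040933482210957293 -0.0016930341954993452
rel TCP in cassette axes 0.002959063962658552 -0.0017110565323338136
```

```bash
python3 -m jog '[[[0.04,0,-0.0017,0,-1],[0.08,0,-0.0017,0,-1],[0.115,0,-0.0017,0,-1],[0.135,0,-0.0017,0,-1],[0.14,0,-0.0017,0,-1],[0.14,0,-0.0017,0,-1]]]' 60; python3 - <<'E'
from h import *
d=shot('wrist','w17');shot('scene','s17');o=ctrl.get_obs();print(o['tool_pos'],o['contact_force'],Ro.from_rotvec(o['tool_rot']).as_matrix().round(4))
i=cv2.resize(load('s17')['color'][180:330,240:430,::-1],None,fx=4,fy=4,interpolation=cv2.INTER_CUBIC);cv2.imwrite('pics/c17.png',i)
E
```

```text
t: 19.6
tool_pos: [0.4769, -0.1549, 0.0518]
tool_rot: [-1.109, 1.264, 1.102]
contact_force: [0.8, 0.4, 0.5]
opening: 0.0855
[ 0.47840299 -0.15595548  0.05390701] [0.30217411 0.53220861 0.25344419] [[ 1.160e-02 -9.903e-01  1.387e-01]
 [-1.000e-04  1.388e-01  9.903e-01]
 [-9.999e-01 -1.150e-02  1.500e-03]]
```

View pics/w17.png

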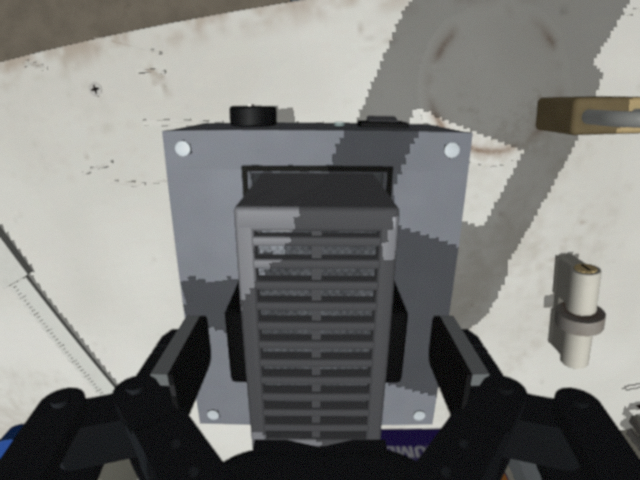

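View pics/c17.png

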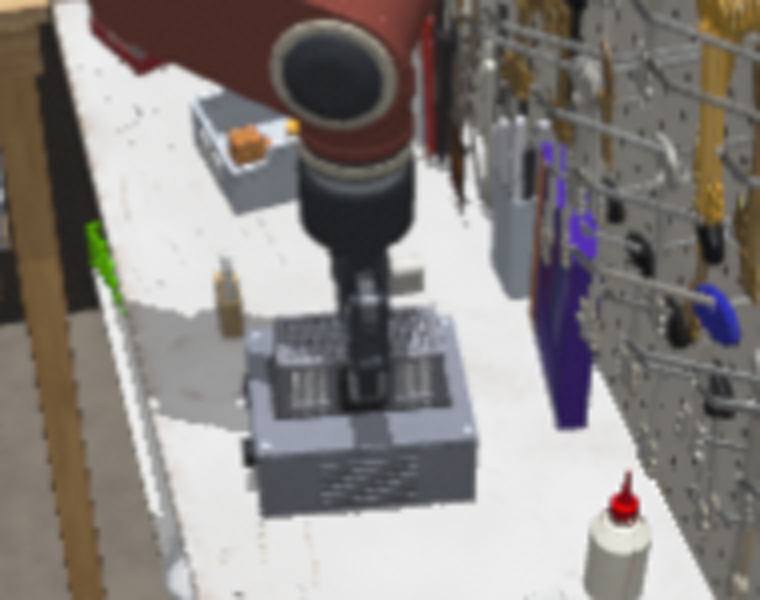

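```bash
python3 - <<'E'
from h import *
np.set_printoptions(precision=4,suppress=True)
d=load('s17')
for v in (385,395,405):
    o,r=ray(d,240+365/4,180+v/4);print(v,o+r*(-.198-o[1])/r[1])
E
```

```text
385 [ 0.4701 -0.198   0.1035]
395 [ 0.4701 -0.198   0.0942]
405 [ 0.4702 -0.198   0.0848]
```

The scene view puts the open tip at about 0.09–0.10, matching reported z + 0.045. I'll descend 14 mm more with a small centring shift, then pinch.

```bash
python3 -m jog '[[[0.007,0.002,-0.001,0,-1],[0.014,0.002,-0.001,0,-1],[0.014,0.002,-0.001,0,-1],[0.014,0.002,-0.001,0,0],[0.014,0.002,-0.001,0,0.3],[0.014,0.002,-0.001,0,0.3],[0.014,0.002,-0.001,0,0.3],[0.014,0.002,-0.001,0,0.3],[0.014,0.002,-0.001,0,0.3],[0.014,0.002,-0.001,0,0.3]]]' 60; python3 - <<'E'
from h import *
d=shot('wrist','w18');o=ctrl.get_obs();print(o['tool_pos'],o['contact_force'],o['wrist_torque'],o['opening'])
E
```

```text
t: 20.7
tool_pos: [0.4778, -0.1569, 0.0421]
tool_rot: [-1.112, 1.261, 1.096]
contact_force: [-0.7, 2.0, 8.1]
opening: 0.0496
[ 0.47788406 -0.15690671  0.04217185] [-1.46177286  2.25554782  6.41652311] [ 0.39027421  0.42044056 -0.11105896] 0.04925082566341941
```

View pics/w18.png

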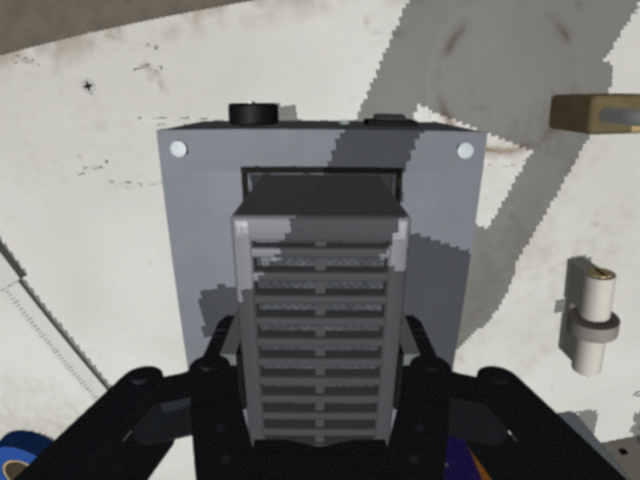

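```bash
python3 -m jog '[[[-0.004,0,0,0,0.3],[-0.008,0,0,0,0.3],[-0.01,0,0,0,0.3],[-0.01,0,0,0,0.3]]]' 60; python3 - <<'E'
from h import *
d=shot('wrist','w19');d=shot('scene','s19');o=ctrl.get_obs();print(o['tool_pos'],o['contact_force'],o['opening'])
i=cv2.resize(d['color'][180:330,240:430,::-1],None,fx=4,fy=4,interpolation=cv2.INTER_CUBIC);cv2.imwrite('pics/c19.png',i)
E
```

```text
t: 21.15
tool_pos: [0.4776, -0.1569, 0.0521]
tool_rot: [-1.112, 1.261, 1.096]
contact_force: [0.4, 0.4, -3.2]
opening: 0.0491
[ 0.47736505 -0.15676345  0.05172393] [-0.02653893 -0.94769865 -3.62287018] 0.04932937513652313
```

View pics/w19.png

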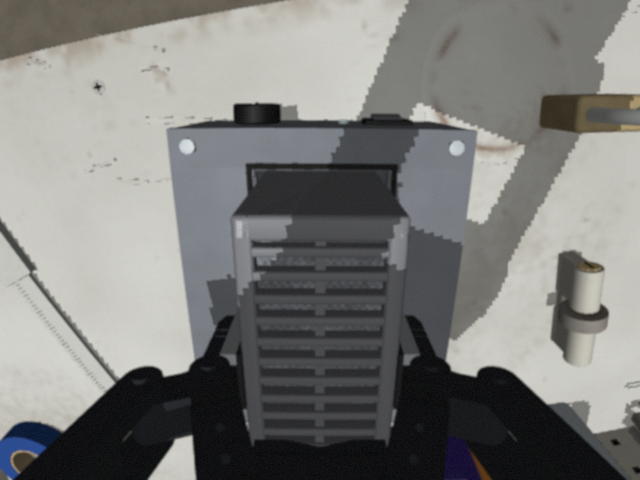

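View pics/c19.png

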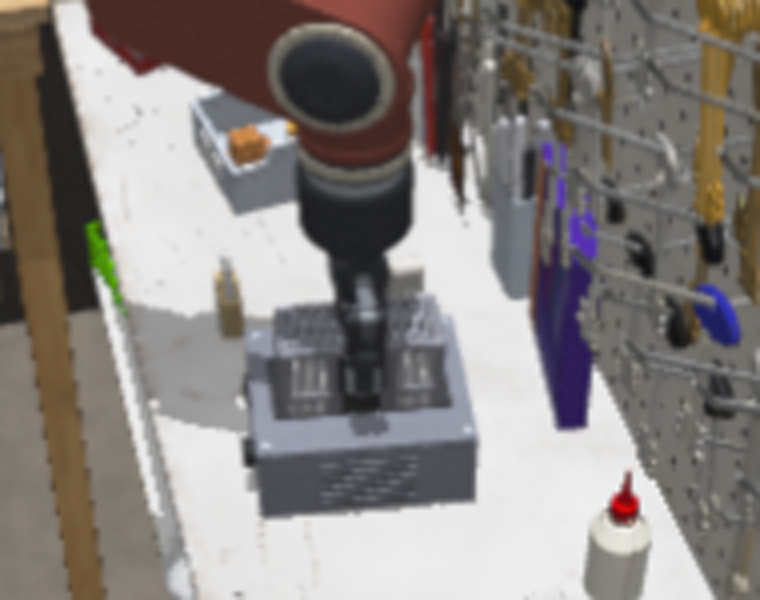

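The cassette rises with the gripper: it has not shifted in the wrist view, and the load is about its 3 N weight. I'll lift it straight out.

```bash
python3 -m jog '[[[-0.015,0,0,0,0.3],[-0.03,0,0,0,0.3],[-0.045,0,0,0,0.3],[-0.06,-0.001,0,0,0.3],[-0.075,-0.001,0,0,0.3],[-0.09,-0.001,0,0,0.3],[-0.1,-0.001,0,0,0.3],[-0.105,-0.001,0,0,0.3],[-0.105,-0.001,0,0,0.3],[-0.105,-0.001,0,0,0.3],[-0.105,-0.001,0,0,0.3],[-0.105,-0.001,0,0,0.3]]]' 60; python3 - <<'E'
from h import *
d=shot('wrist','w20');d=shot('scene','s20');o=ctrl.get_obs();print(o['t'],o['tool_pos'],o['contact_force'],o['opening'],np.abs(o['dq']).max(),Ro.from_rotvec(o['tool_rot']).as_matrix().round(3))
i=cv2.resize(d['color'][160:330,240:430,::-1],None,fx=3.5,fy=3.5,interpolation=cv2.INTER_CUBIC);cv2.imwrite('pics/c20.png',i)
E
```

```text
t: 22.45
tool_pos: [0.4765, -0.1567, 0.1558]
tool_rot: [-1.11, 1.262, 1.098]
contact_force: [-0.2, 1.0, -2.8]
opening: 0.0493
22.55 [ 0.47664782 -0.1567295   0.15610669] [ 0.73944844 -0.2228265  -2.66734921] 0.049266114883893763 0.005077858188293932 [[ 0.012 -0.99   0.139]
 [ 0.     0.139  0.99 ]
 [-1.    -0.012  0.002]]
```

View pics/w20.png

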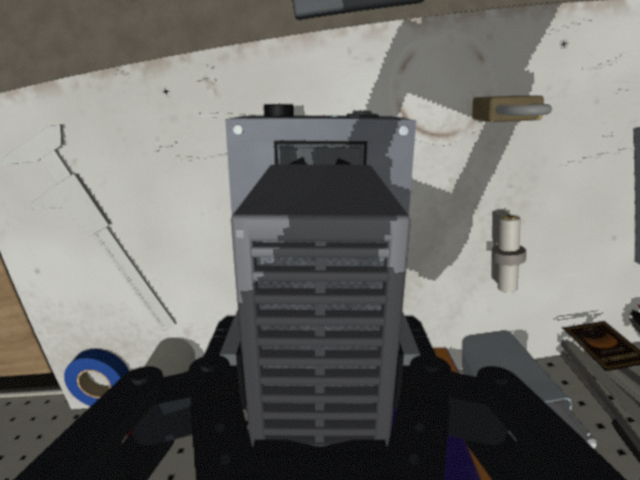

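View pics/c20.png

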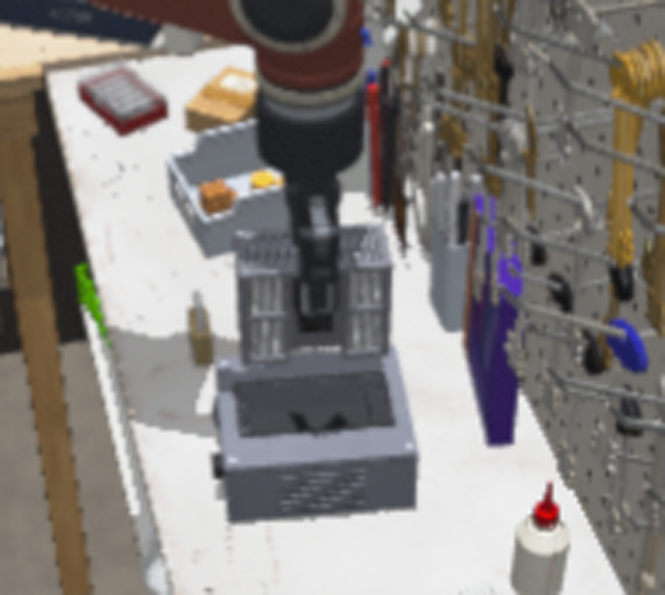

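The cassette hangs level and still, about 114 mm higher than seated (underside about 70 mm above the extractor's top). The offcuts are in the upright bin. I'll hand it in.

```bash
python3 -c "
from station import ctrl
print(ctrl.finish_job())"
```

```text
the job is handed in; nothing more can be done
None
```

The job is handed in. Both offcuts are in the scrap bin and the arm is holding the cassette in the air by its pinched catches. The robot's clock read about 22.6 s at hand-in, and no verdict was reported.

**Last checks before hand-in**
- **Cassette height:** it rose about 114 mm from its seat, so its underside is about 70 mm above the extractor's top. This comes from the change in reported tool height; I did not measure the underside in a picture.
- **Hold:** the cassette hangs level and still. The wrist carried about 2.7–3.6 N, close to its weight.
- **Bin and bystanders:** the last scene picture shows both offcuts in the upright bin. The bystanders I could see looked unmoved; I did not measure them.

**What disagreed or failed**
- **Fingertip position:** the real fingertips stood about 32 mm behind the reported tool point. Because of this, the first close on the wood shut above it without touching. I checked this in the wrist and scene views, opened, went 30 mm lower and gripped it on the second try.
- **Finger opening:** with the catches pinched it read 49.3 mm, where 52 mm was expected. I put this down to finger flex under the 60 N grip, since the bar read about 1 mm under its size. That the cassette came out freely confirms the catches were released.
- **Cameras:** the top camera showed only blank grey, so I measured from the scene and wrist views.

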